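Press a vial cap home with the sprung lever of the capping press

TASK

Two alike capping presses stand on the bench, and a vial with its cap standing proud waits in one of them. Pull that press's lever right down to its stop so that the cap is pressed home, then keep hold and ease the lever slowly all the way back up to rest before letting go: it must not spring back. Leave the empty press alone and the capped vial standing in its nest.

Things in the scene. Friction and masses are not known exactly. Their poses are not given: they have to be found in the camera images.
- press: The grey bench press that holds the vial, fixed: base 140 x 100 mm, column at the back, head 60 mm wide, 197 mm high. Origin: underside of the base, straight below ram and vial; x points to its back, y to the lever's side (left, seen from the front), z up. The lever reaches out over the front (-x); its pivot axis runs along y at x = 20, z = 165 mm; the knob moves in the plane y = 47 mm.
- press_knob (a point): Centre of the black ball knob, 32 mm in diameter, at the end of the loaded press's lever (straight 10 mm steel rod, 180 mm from pivot to knob centre; its last 29 mm sleeved to 16 mm). Moves with the lever: at rest 267 mm above the worktop, fully down 95 mm. Turns with the lever about the press's y axis; at rest its axes are the press's.
- press_lever (a joint): Angle of the loaded press's lever, rad: 0 at rest (34 degrees above level, toward the front), 1.0 at the lower stop (23 degrees below level), growing as the knob goes down. A spring brings it back: about 2 N at the knob at rest, about 9 N at the bottom, plus some damping; let go at the bottom it flies up.
- vial_cap (a joint): How far the cap has been pressed onto the vial, m: 0 standing proud, about 0.0068 fully home, as the full stroke leaves it; stiff (6 N), stays where it is pushed. The ram (32 mm foot) goes down with the lever by 20 mm per rad and meets the cap at about 0.66 rad.
- vial_mid (a point): Middle of the body of the brown glass vial (26 mm in diameter, body 36 mm high, then neck and a 25 mm wide aluminium cap; 60 mm in all with the cap proud). Stands loose in the 12 mm high ring nest of the press, 22 mm above the worktop; z along the vial, up.
- spare_press_lever (a joint): Angle of the lever of the other, empty press of the same build, rad: 0 at rest. Leave it.

How it is judged:
On the way:
1. the loaded press's lever is pulled down to its stop (past 0.9 of its 1.0 rad) and has pressed the cap home (value of joint press_lever above 0.9 rad and value of joint vial_cap above 0.0045 m), for 0.2 s.
At the end, for the whole second after the job is handed in: The lever is back up at rest (within 0.08 rad), the cap is down at least 4.5 of its 6.8 mm, and the vial stands upright (within 10 degrees) and still in its nest, within 12 mm of where it was (value of joint press_lever below 0.08 rad and value of joint vial_cap above 0.0045 m and distance of vial_mid from where it was at the start of the episode below 0.012 m and angle between vial_mid's own z axis and vertical below 0.17 rad and linear speed of vial below 0.02 m/s); the robot touches nothing.
It fails at once if the lever springs back: it rises faster than 1.7 rad/s (about 0.3 m/s at the knob) (velocity of joint press_lever below -1.7 rad/s).
It fails at once if the empty press's lever is pulled (more than 0.25 rad) (value of joint spare_press_lever above 0.25 rad).
It also fails if it takes over 45 s, if anything falls off the work surface, if the arm or the gripper's body presses on something with over 40 N, if the wrist force passes 120 N, or if a joint passes its speed limit or range.

ROBOT

A 6-joint arm with a two-finger parallel gripper is mounted at the origin on a cart in front of the work surface, level with it; the furniture and walls round the work are solid. World frame = base frame: x ahead of the robot, y to its left, z up, the work surface at z = 0. Lengths are in m, angles in rad, forces in N, time in s.
With the tool pointing down it reaches from about 0.25 to 0.725 m from the base axis. Payload 4 kg.
Tool frame: the origin (TCP) lies where the fingers leave the gripper's body, on its centre line; the fingertips stand 73 mm ahead of it and the grasp point (between the pads) lies 54 mm ahead of it (bot.tip_reach is the z of the fingertips in the tool frame, in m); z points along the fingers, x is the direction in which the jaws open and shut, and the axes are right-handed (so a half turn about z gives the same grasp; the last joint's range is limited). The gripper opens to 85 mm and grips with 20 to 120 N. Pads are 22 mm wide; open, the fingers measure 114 mm over their backs; the gripper's body (76 mm by 85 mm) begins 54 mm behind the grasp point. The pads swing forward as they close: fully open they stand 13 mm farther back than shut.
Start: joints at [1.281, 0.241, 0.005, 1.335, 0, 1.571], TCP at [0.143, 0.479, 0.304] pointing down, gripper open.
Joint ranges: [-2.72, 2.72], [-1.05, 1.87], [-1.09, 1.28], [-1.99, 2.15], [-1.42, 1.44], [-3.14, 3.14]. Speed limits (rad/s): [2.79, 2.79, 3.14, 3.14, 3.14, 3.14].

INTERFACE

Orientations are given as a unit quaternion [x, y, z, w].
In Python, from workcell import bot, vision, job_done gives the robot as it stands.
- The arm moves only by the tool drive_tool, never from a script. Its argument "steps" is one flat list of numbers, 7 for each row, row after row: the shift along the tool's x, y, z in m, then the turn, a rotation vector about the tool's x, y, z in degrees, then the closure, from -1 (fully open) to 1 (shut). A call has 1 to 8 rows; each row shifts and turns the commanded pose from where the row before left it, along the tool's axes as they then stand; what a row does not reach is not made up. A row lasts 1/12 s, in which the tool goes at most 41.7 mm and 7.16 degrees, less where a joint would pass 70% of its speed; a pose out of reach is approached as far as the arm can. A call is refused whole if a number of a shift passes 0.0417 or a number of a turn 7.16, either way. A call with a gripper value outside its range is refused whole. The fingers move at their own pace and stop on an object; the grip force is fixed at half the most. Time passes only in rows, so rows that do not move let the fingers close. It gives the time, the measured TCP pose, the force and the opening at its end, in the units of the state.
- bot.get_obs(): the state, without advancing time (a new reading comes with each control period).
- vision.camera(name): name is "scene" or "top" or "wrist"; returns (picture, depth): 480x640x3 uint8, red, green, blue; 480x640 float32, m along the optical axis (not along the pixel's ray), 0 where there is no reading.
- vision.camera_model(name): a dict with "mtx" (3x3 intrinsics, pixels), "rvec" (rotation vector, rad) and "tvec" (3), from world to camera coordinates, as OpenCV has them. Camera axes: x right, y down, z forward; pixel columns grow to the right and rows downward; lengths in m; the calibration is good to about 2 mm. A picture is of the moment at which its call begins: read the wrist's pose just before it. camera_model takes no time and is no camera call; for the wrist camera it gives the pose at the moment of the call.
- job_done(): hands the job in, once; it reports no verdict.
The state is a dict: "clock": time; "joint_pos": joint angles; "joint_vel": joint speeds; "tau": joint torques, N m; "eef_pos": TCP position; "tool_rot": TCP orientation; "ft_force": force on the tool from outside, world axes, zero at the start; "ft_torque": the same for the moment, N m; "grip_width": finger opening in m.
Only numpy, scipy, OpenCV 4.12 (cv2) and the standard library are available. Lean on these libraries where they do the work, as an engineer would, in place of code of your own. Each camera call takes 0.05 s, during which the arm holds its last target.

## Working session

There is one attempt and no reset: what is moved stays moved. The work goes in short steps, Python scripts to look and compute and a tool call to move; the robot and the scene stay as the last step left them, time stands still between calls to the robot, and variables do not carry over. Pictures are saved under pics/ and viewed, and the job is handed in when it is done.

Besides the shell and the picture viewer there is one more tool, called after "Call:" as name(argument=value, ...) on one line, values as JSON. drive_tool: Moves the arm, as the interface text tells. Its arguments: {"type":"object","properties":{"steps":{"type":"array"}},"required":["steps"]}

```bash
mkdir -p pics; ls
python3 - <<'E'
from workcell import bot, vision
import cv2,numpy as np
o=bot.get_obs()
for k,v in o.items(): print(k,np.round(v,4))
for n in("scene","top"):
    p,d=vision.camera(n); cv2.imwrite(f"pics/{n}0.png",p[:,:,::-1]); np.save(f"pics/{n}0.npy",d)
    m=vision.camera_model(n); print(n,m)
E
```

```text
pics
clock 0.0
joint_pos [ 1.281   0.2414  0.0037  1.3352 -0.      1.5708]
joint_vel [ 0.0012  0.0022 -0.0011  0.0007  0.0012 -0.0018]
tau [-1.00000e-04 -3.72316e+01  2.52409e+01  1.68000e-02  2.00000e-04
  0.00000e+00]
eef_pos [0.1427 0.4787 0.303 ]
tool_rot [ 8.018e-01  5.976e-01 -8.000e-04  6.000e-04]
ft_force [ 0.5013  0.3494 -0.4733]
ft_torque [-0.0132 -0.0058 -0.0256]
grip_width 0.0852
scene {'mtx': array([[608.54948967,   0.        , 315.49805983],
       [  0.        , 608.54948967, 239.53046267],
       [  0.        ,   0.        ,   1.        ]]), 'rvec': array([ 1.80125103, -1.00644825,  0.63641264]), 'tvec': array([-0.52351787,  0.34477719,  0.70321444])}
top {'mtx': array([[433.6043725 ,   0.        , 314.31225241],
       [  0.        , 433.6043725 , 249.92525632],
       [  0.        ,   0.        ,   1.        ]]), 'rvec': array([ 2.0747233 , -2.13659673,  0.23181612]), 'tvec': array([-0.18000611,  0.67527086,  0.88661466])}
```

View pics/scene0.png

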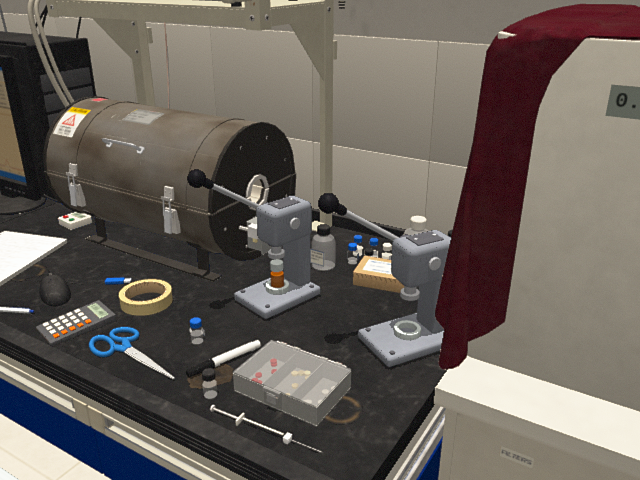

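View pics/top0.png

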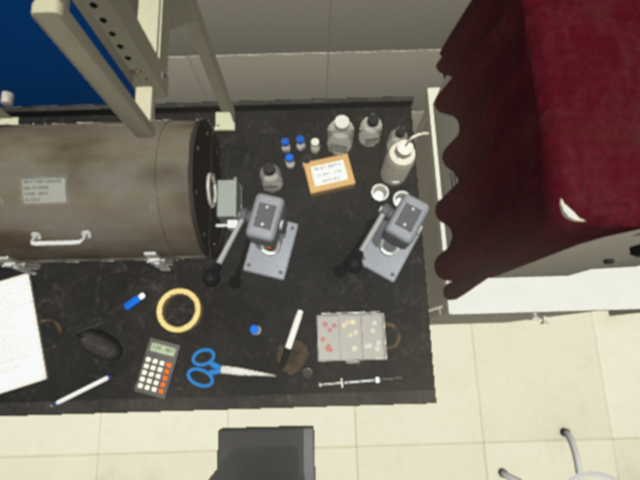

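The loaded press is the left one: scene view shows the brown vial at (277,280), its knob at (197,178), and the top view shows the knob near (212,274). The spare knob is at scene (328,203). Next I'll zoom in and measure.

```bash
cat > h.py <<'E'
import cv2,numpy as np
from workcell import bot, vision
def cam(n):
    m=vision.camera_model(n); R=cv2.Rodrigues(np.array(m['rvec'],float))[0]; return m['mtx'],R,np.array(m['tvec']).ravel()
def ray(n,uv):
    K,R,t=cam(n); d=R.T@np.linalg.inv(K)@np.array([*uv,1.]); return -R.T@t,d
def onplane(n,uv,z):
    c,d=ray(n,uv); return c+d*(z-c[2])/d[2]
def proj(n,p):
    K,R,t=cam(n); return cv2.projectPoints(np.array(p,float).reshape(-1,3),R,t,K,None)[0].reshape(-1,2)
def tri(a,ua,b,ub):
    P=[];
    for n in(a,b):
        K,R,t=cam(n); P.append(K@np.c_[R,t])
    X=cv2.triangulatePoints(P[0],P[1],np.array(ua,float).reshape(2,1),np.array(ub,float).reshape(2,1)).ravel(); return X[:3]/X[3]
def cloud(n,d):
    K,R,t=cam(n); v,u=np.indices(d.shape); r=np.stack([(u-K[0,2])/K[0,0],(v-K[1,2])/K[1,1],np.ones_like(d)],-1)*d[...,None]
    return (r-t)@R
E
python3 - <<'E'
from h import *
for n,(x,y,w) in {"scene":(170,150,170),"top":(190,170,130)}.items():
    im=cv2.imread(f"pics/{n}0.png")[y:y+w,x:x+w]; cv2.imwrite(f"pics/{n}0z.png",cv2.resize(im,(595,595),interpolation=cv2.INTER_CUBIC))
d=np.load("pics/scene0.npy"); C=cloud("scene",d); print(C[178,197],C[203,328],C[280,277])
d=np.load("pics/top0.npy"); C=cloud("top",d); print(C[274,212],C[268,345],C[215,265], C[330,240])
print(proj("top",[[0,0,0],[.143,.479,.2]]),proj("scene",[[0,0,0],[.143,.479,.23]]))
E
```

```text
[ 0.57166087 -0.03097708  0.2738004 ] [ 0.58704971 -0.27562194  0.27341084] [ 0.68366167 -0.10614806  0.04965762]
[ 0.58718648 -0.02270165  0.27846107] [ 0.63991906 -0.27128124  0.00138485] [ 0.71534102 -0.10471644  0.1968615 ] [ 0.50276996 -0.02440102  0.00263575]
[[226.27915288 580.1706394 ]
 [-84.86701143 554.45431192]] [[-137.54515897  537.89461693]
 [-234.99465701  227.04940953]]
```

View pics/scene0z.png

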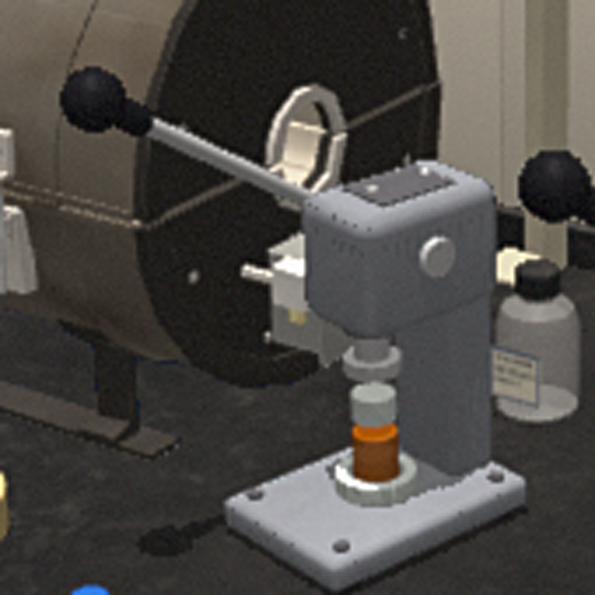

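View pics/top0z.png

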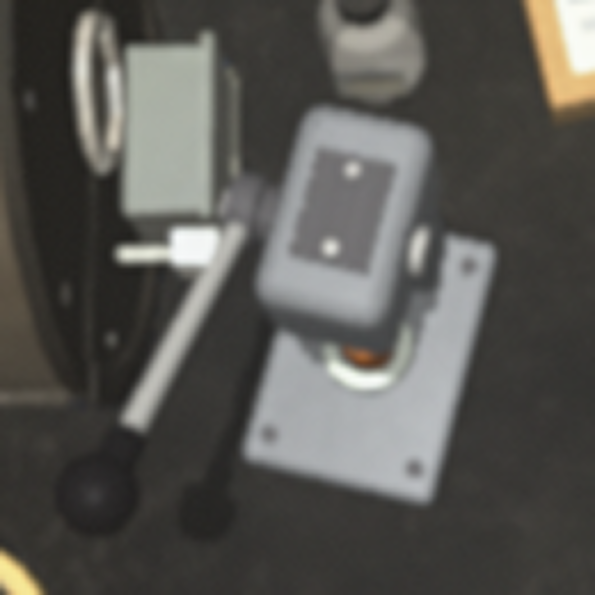

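Run:
```python
from h import *
s=595/170;t=595/130
sc=lambda a:(a[0]/s+170,a[1]/s+150); tp=lambda a:(a[0]/t+190,a[1]/t+170)
k=tri("scene",sc((93,98)),"top",tp((97,493))); print("knob",k,proj("scene",k),sc((93,98)),proj("top",k),tp((97,493)))
fl=[tp(a) for a in((246,458),(432,502),(494,243))]
for z in(.012,.02):
  P=[onplane("top",a,z) for a in fl]; P=np.array(P)
  print(z,P[:,:2],np.linalg.norm(np.diff(P,axis=0),axis=1)); d=P[2]-P[1]; e=P[1]-P[0]
  print(np.degrees(np.arctan2(d[1],d[0])),np.degrees(np.arctan2(e[1],e[0]))+90)
P=[onplane("scene",sc(a),.02) for a in((228,503),(338,580),(524,490))]
print(np.array(P)); d=P[2]-P[1];e=P[1]-P[0];print(np.degrees(np.arctan2(d[1],d[0])),np.degrees(np.arctan2(e[1],e[0]))+90)
# cloud of base from top, lever pts
C=cloud("top",np.load("pics/top0.npy"))
m=(C[...,2]>.010)&(C[...,2]<.03)&(abs(C[...,0]-.66)<.1)&(abs(C[...,1]+.11)<.08)
q=C[m]; print(len(q),np.median(q[:,2])); r=cv2.minAreaRect(q[:,:2].astype(np.float32)); print(r)
C2=cloud("scene",np.load("pics/scene0.npy"))
# rod pts in top
m=(C[...,2]>.19)&(C[...,2]<.25)&(C[...,0]>.55)&(C[...,0]<.72)&(C[...,1]>-.075)&(C[...,1]<.0)
q=C[m];print(len(q)); print(cv2.fitLine(q.astype(np.float32),cv2.DIST_HUBER,0,.01,.01).ravel())
```

```text
knob [ 0.58265645 -0.01932905  0.26846839] [[196.46777209 178.00211748]] (196.57142857142858, 178.0) [[211.33938248 277.57985996]] (211.19327731092437, 277.7142857142857)
0.012 [[ 0.64013881 -0.03363759]
 [ 0.61464902 -0.12833415]
 [ 0.75044402 -0.16269404]] [0.09806716 0.14007456]
-14.199393858945536 -15.065415141103585
0.02 [[ 0.63870586 -0.03494   ]
 [ 0.61342008 -0.12887868]
 [ 0.74812827 -0.16296357]] [0.0972823 0.1389535]
-14.199393858945513 -15.065415141103614
[[ 0.6408679  -0.0368      0.02      ]
 [ 0.60793112 -0.13524239  0.02      ]
 [ 0.73761169 -0.168329    0.02      ]]
-14.313045388926547 -18.499171026147806
1530 0.02051168461667919
((0.6948195695877075, -0.09778733551502228), (0.10057193040847778, 0.14013709127902985), 74.51117706298828)
253
[ 0.78452986 -0.22328824 -0.578494    0.66101795 -0.04121948  0.21459687]
```

Run:
```python
from h import *
for n in("top","scene"):
  C=cloud(n,np.load(f"pics/{n}0.npy")).reshape(-1,3); 
  m=(C[:,1]>.0)&(C[:,1]<.3)&(C[:,0]>.45)&(C[:,0]<1)&(C[:,2]>.05); q=C[m]
  for zl in np.arange(.05,.4,.05):
    a=q[(q[:,2]>=zl)&(q[:,2]<zl+.05)]
    if len(a)>10: print(n,round(zl,2),len(a),np.percentile(a,[1,5,50],axis=0)[:, :2].round(3).tolist())
```

```text
top 0.05 282 [[0.672, 0.001], [0.683, 0.005], [0.736, 0.008]]
top 0.1 848 [[0.629, 0.0], [0.631, 0.002], [0.762, 0.009]]
top 0.15 1789 [[0.632, 0.004], [0.639, 0.006], [0.645, 0.051]]
top 0.2 3443 [[0.645, 0.006], [0.647, 0.008], [0.658, 0.099]]
top 0.25 9747 [[0.652, 0.007], [0.668, 0.01], [0.706, 0.154]]
top 0.3 9854 [[0.724, 0.008], [0.729, 0.019], [0.774, 0.154]]
scene 0.05 1224 [[0.662, 0.001], [0.667, 0.003], [0.687, 0.059]]
scene 0.1 2811 [[0.628, 0.002], [0.637, 0.004], [0.656, 0.057]]
scene 0.15 4298 [[0.631, 0.003], [0.638, 0.005], [0.645, 0.043]]
scene 0.2 4538 [[0.642, 0.004], [0.645, 0.006], [0.659, 0.072]]
scene 0.25 5348 [[0.65, 0.005], [0.664, 0.006], [0.695, 0.088]]
scene 0.3 2396 [[0.716, 0.004], [0.721, 0.006], [0.75, 0.129]]
```

Yaw is about −15.3° and the knob is at (0.583, −0.019, 0.268). The press origin worked out from the knob agrees with the base rectangle to within 1 mm. I'll grip the ball with the jaws along the press's y axis and tilt the tool 35° back, which keeps it clear of the furnace.

```bash
cat >> h.py <<'E'
from scipy.spatial.transform import Rotation as Ro
YAW=np.radians(-15.3)
X=np.array([np.cos(YAW),np.sin(YAW),0]);Y=np.array([-np.sin(YAW),np.cos(YAW),0]);Z=np.array([0,0,1.])
KN=np.array([.5827,-.0193,.2675]); PIV=KN+.18*np.cos(np.radians(34))*X-.18*np.sin(np.radians(34))*Z
def Rt(th):
    th=np.radians(th); z=-np.cos(th)*Z+np.sin(th)*X; return np.c_[Y,np.cross(z,Y),z]
def knob(q):
    a=np.radians(34)-q; return PIV-.18*np.cos(a)*X+.18*np.sin(a)*Z
def togo(p,R):
    o=bot.get_obs(); R0=Ro.from_quat(o['tool_rot']).as_matrix()
    print("shift mm",((R0.T@(p-o['eef_pos']))*1e3).round(1),"rot deg",np.degrees(Ro.from_matrix(R0.T@R).as_rotvec()).round(2),"ft",np.round(o['ft_force'],1),"w",o['grip_width'].__round__(4),"t",o['clock'])
def tgt(q,th,back=0.): R=Rt(th); return knob(q)-(.054+back)*R[:,2],R
E
python3 - <<'E'
from h import *
p,R=tgt(0,35,.1); print(p); togo(p,R)
C=cloud("top",np.load("pics/top0.npy")).reshape(-1,3); m=(C[:,0]>.1)&(C[:,0]<.55)&(C[:,1]>-.1)&(C[:,1]<.55)&(C[:,2]>.06); print(m.sum(),C[m].max(0) if m.any() else 0)
C=cloud("scene",np.load("pics/scene0.npy")).reshape(-1,3); m=(C[:,0]>.1)&(C[:,0]<.55)&(C[:,1]>-.1)&(C[:,1]<.55)&(C[:,2]>.06); print(m.sum())
E
```

```text
[0.4974999  0.00400811 0.39364941]
shift mm [-353.7  475.6  -89.9] rot deg [-35.     0.5   -1.23] ft [-1.  -0.3  0.3] w 0.0853 t 0.1
0 0
0
```

Call:
drive_tool(steps=[0, 0, -0.02, -7, 0, 0, -1, 0, 0, -0.02, -7, 0, 0, -1, 0, 0, -0.02, -7, 0, 0, -1, 0, 0, -0.02, -7, 0, 0, -1, 0, 0, 0, -7, 0, 0, -1])

```text
clock: 0.52
eef_pos: [0.1284, 0.4848, 0.3863]
tool_rot: [0.765, 0.569, 0.184, 0.24]
ft_force: [0.2, 0.3, -0.6]
grip_width: 0.0854
```

Run:
```python
from h import *
togo(*tgt(0,35,.1)); print(bot.get_obs()['joint_pos'])
```

```text
shift mm [-355.9  406.8  274.4] rot deg [ 0.23  0.29 -1.28] ft [ 0.2  0.3 -0.6] w 0.0854 t 0.5167
[ 1.57037303  0.30968109  0.19704138  1.64783973 -0.5884912   1.91899306]
```

Call:
drive_tool(steps=[-0.022, 0.0255, 0.017, 0, 0, 0, -1, -0.022, 0.0255, 0.017, 0, 0, 0, -1, -0.022, 0.0255, 0.017, 0, 0, 0, -1, -0.022, 0.0255, 0.017, 0, 0, 0, -1, -0.022, 0.0255, 0.017, 0, 0, 0, -1, -0.022, 0.0255, 0.017, 0, 0, 0, -1, -0.022, 0.0255, 0.017, 0, 0, 0, -1, -0.022, 0.0255, 0.017, 0, 0, -1.3, -1])

```text
clock: 1.18
eef_pos: [0.3141, 0.2429, 0.3871]
tool_rot: [0.758, 0.579, 0.177, 0.243]
ft_force: [0.8, -0.0, -0.2]
grip_width: 0.0854
```

Run:
```python
from h import *
togo(*tgt(0,35,.1)); print(bot.get_obs()['joint_pos'],bot.get_obs()['eef_pos'])
```

```text
shift mm [-181.4  199.3  134.6] rot deg [-0.01  0.75  0.33] ft [ 0.8 -0.  -0.2] w 0.0854 t 1.1833
[ 0.98287054 -0.14415671 -0.30116568  1.21093587 -0.58029221  1.18758072] [0.31406049 0.24292018 0.38712191]
```

Call:
drive_tool(steps=[-0.022, 0.0245, 0.0165, 0, 0, 0, -1, -0.022, 0.0245, 0.0165, 0, 0, 0, -1, -0.022, 0.0245, 0.0165, 0, 0, 0, -1, -0.022, 0.0245, 0.0165, 0, 0, 0, -1, -0.022, 0.0245, 0.0165, 0, 0, 0, -1, -0.022, 0.0245, 0.0165, 0, 0, 0, -1, -0.022, 0.0245, 0.0165, 0, 0, 0, -1, -0.022, 0.0245, 0.0165, 0, 0, 0, -1])

```text
clock: 1.85
eef_pos: [0.4944, 0.0098, 0.3938]
tool_rot: [0.758, 0.578, 0.177, 0.243]
ft_force: [0.4, 1.1, 0.8]
grip_width: 0.0853
```

Run:
```python
from h import *
togo(*tgt(0,35,.1)); print(bot.get_obs()['joint_pos'],bot.get_obs()['eef_pos'])
for n in("scene","wrist"):
    p,d=vision.camera(n); cv2.imwrite(f"pics/{n}1.png",p[:,:,::-1]); np.save(f"pics/{n}1.npy",d)
print(proj("wrist",KN),proj("scene",KN))
```

```text
shift mm [-4.7  3.5  2.8] rot deg [-0.01  0.75  0.21] ft [0.4 1.1 0.8] w 0.0853 t 1.85
[ 0.12894524 -0.14416541 -0.31978005  0.8261049  -0.23550733  0.32732455] [0.49443461 0.00978231 0.39383259]
[[316.82742958 246.59230184]] [[196.5222901  178.53534665]]
```

View pics/scene1.png

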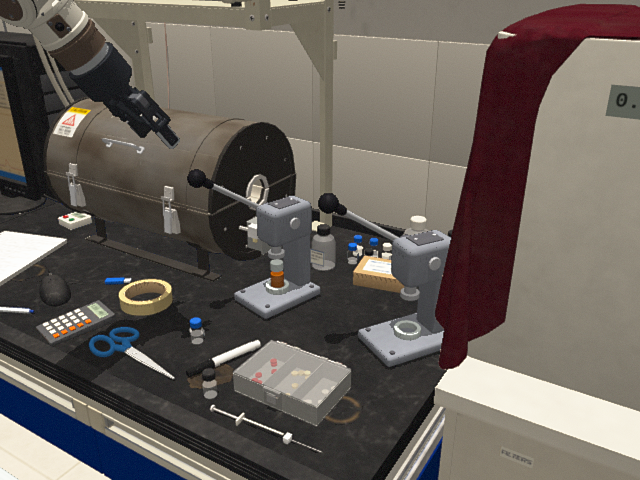

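View pics/wrist1.png

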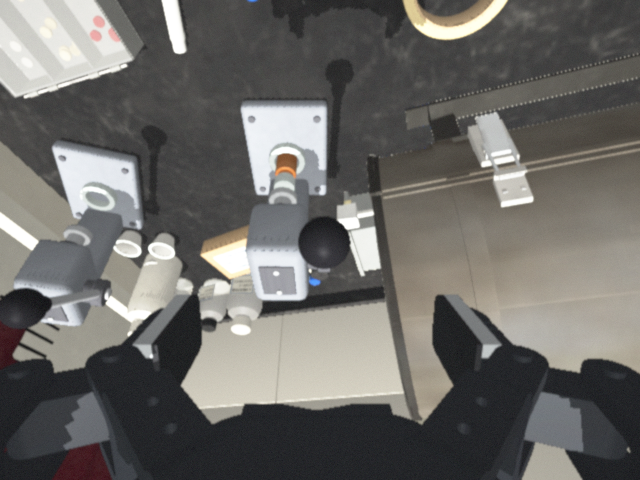

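Wrist view shows the knob at about (325,243), predicted (317,247). The fingers straddle its column, so I'll refine the position with that ray.

Run:
```python
from h import *
p,d=vision.camera("wrist"); g=p.max(2); 
m=((g<45)*255).astype(np.uint8); m[:190]=0;m[290:]=0;m[:,:270]=0;m[:,:0]=0;m[:,375:]=0
n,l,s,c=cv2.connectedComponentsWithStats(m); i=1+np.argmax(s[1:,4]); print(s[i],c[i])
uv=(s[i][0]+s[i][2]/2,s[i][1]+s[i][3]/2)
(cx,cy),r=cv2.minEnclosingCircle(np.argwhere(l==i)[:,::-1].astype(np.float32)); print(cx,cy,r, d[int(cy),int(cx)])
o,dr=ray("wrist",(cx,cy)); dr/=np.linalg.norm(dr)
q=o+dr*((KN-o)@dr); R=Rt(35); print("miss mm in tool axes",(R.T@(q-KN))*1e3, "press axes",[(q-KN)@a*1e3 for a in(X,Y,Z)])
K,_,_=cam("wrist"); print(K[0,0],np.linalg.norm(KN-o)); togo(*tgt(0,35,.1))
```

```text
[296 221  50  32 768] [321.66927083 233.78255208]
320.8934326171875 245.5901641845703 24.94428825378418 0.22032978
miss mm in tool axes [ 4.20588428 -2.3236988   0.69722883] press axes [np.float64(-1.503548599354332), np.float64(4.205884278323174), np.float64(-1.9039552969530305)]
385.3915599131996 0.23555463450170397
shift mm [-4.1  3.7  2.1] rot deg [-0.1   0.96 -0.03] ft [-0.2  0.8 -1.5] w 0.0852 t 2.0
```

Run:
```python
from h import *
im=cv2.imread("pics/wrist1.png"); g=cv2.cvtColor(im,cv2.COLOR_BGR2GRAY)
c=cv2.HoughCircles(g[190:300,270:380],cv2.HOUGH_GRADIENT,1,50,param1=100,param2=12,minRadius=20,maxRadius=32); c=c[0,0]+[270,190,0]; print(c)
o,dr=ray("wrist",c[:2]); dr/=np.linalg.norm(dr); q=o+dr*((KN-o)@dr); print("press axes",[(q-KN)@a*1e3 for a in(X,Y,Z)],"tool",(Rt(35).T@(q-KN))*1e3)
print("TCP-cam consistency", proj("wrist",KN))
z=cv2.resize(im[190:300,270:380],(550,550)); cv2.circle(z,(int((c[0]-270)*5),int((c[1]-190)*5)),int(c[2]*5),(0,255,0),1); cv2.imwrite("pics/w1z.png",z)
```

```text
[323.5        241.5         25.70000076]
press axes [np.float64(-3.137239731376698), np.float64(5.7924446609186315), np.float64(-3.8001423795376854)] tool [ 5.79244466 -4.74954846  1.31344761]
TCP-cam consistency [[313.99865858 249.54471464]]
```

View pics/w1z.png

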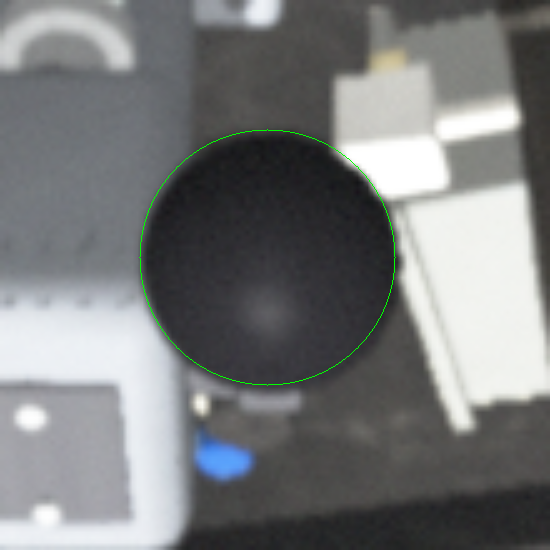

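```bash
sed -i 's/^def Rt/KN=KN+.0025*Y-.001*X-.0005*Z; PIV=PIV+.0025*Y-.001*X-.0005*Z\ndef Rt/' h.py
python3 - <<'E'
from h import *
togo(*tgt(0,35,.05))
E
```

```text
shift mm [-0.7  2.7 51.9] rot deg [-0.1   0.96 -0.03] ft [-0.2  0.8 -1.5] w 0.0852 t 2.0
```

Call:
drive_tool(steps=[-0.0005, 0.0015, 0.018, 0, 1, 0, -1, 0, 0.001, 0.018, 0, 0, 0, -1, 0, 0, 0.016, 0, 0, 0, -1, 0, 0, 0, 0, 0, 0, -1, 0, 0, 0, 0, 0, 0, -1])

```text
clock: 2.42
eef_pos: [0.5237, 0.0038, 0.3514]
tool_rot: [0.756, 0.582, 0.182, 0.237]
ft_force: [-0.5, 0.1, -0.1]
grip_width: 0.0855
```

Run:
```python
from h import *
togo(*tgt(0,35,0))
K=proj("wrist",KN); p,d=vision.camera("wrist"); im=p[:,:,::-1].copy(); cv2.imwrite("pics/wrist2.png",im)
g=cv2.cvtColor(im,cv2.COLOR_BGR2GRAY); x0,y0=np.int32(K[0])-60
c=cv2.HoughCircles(g[y0:y0+120,x0:x0+120],cv2.HOUGH_GRADIENT,1,80,param1=100,param2=12,minRadius=25,maxRadius=45)[0,0]+[x0,y0,0]
print(K,c); o,dr=ray("wrist",c[:2]); dr/=np.linalg.norm(dr); q=o+dr*((KN-o)@dr); print("tool",(Rt(35).T@(q-KN))*1e3)
```

```text
shift mm [-4.4  2.5 50.7] rot deg [-0.21 -0.25  0.34] ft [-0.5  0.1 -0.1] w 0.0855 t 2.4167
[[306.62225537 277.84819714]] [306.5        278.5         32.20000076]
tool [ 0.13671555  1.66373871 -0.6369389 ]
```

View pics/wrist2.png

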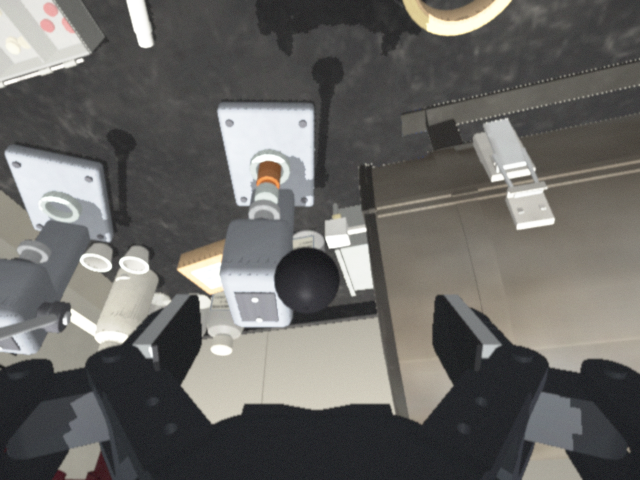

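Circle and prediction agree to about 2 mm; the ball at (306,278) needs about 4 mm of lateral shift. Moving in and closing.

Call:
drive_tool(steps=[-0.0022, 0.0015, 0.005, 0, 0, 0, -1, -0.0022, 0.0015, 0.012, 0, 0, 0, -1, 0, 0, 0.017, 0, 0, 0, -1, 0, 0, 0.017, 0, 0, 0, -1, 0, 0, 0, 0, 0, 0, -1, 0, 0, 0, 0, 0, 0, -1])

```text
clock: 2.97
eef_pos: [0.5539, -0.0094, 0.3126]
tool_rot: [0.757, 0.581, 0.183, 0.238]
ft_force: [0.8, 0.2, 0.2]
grip_width: 0.0856
```

Run:
```python
from h import *
togo(*tgt(0,35,0))
p,d=vision.camera("wrist"); im=p[:,:,::-1].copy(); cv2.imwrite("pics/wrist3.png",im)
print(proj("wrist",KN))
```

```text
shift mm [ 0.6 -2.1  0.2] rot deg [-0.08 -0.24  0.25] ft [0.8 0.2 0.2] w 0.0856 t 2.9667
[[316.79323701 314.16287477]]
```

View pics/wrist3.png

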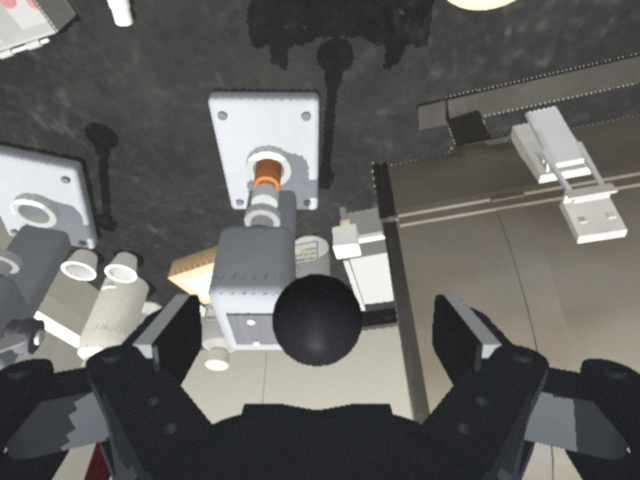

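The ball sits at (317,319), midway between the pads. Closing.

Call:
drive_tool(steps=[0, -0.001, 0.001, 0, 0, 0, 0.2, 0, 0, 0, 0, 0, 0, 1, 0, 0, 0, 0, 0, 0, 1, 0, 0, 0, 0, 0, 0, 1, 0, 0, 0, 0, 0, 0, 1, 0, 0, 0, 0, 0, 0, 1, 0, 0, 0, 0, 0, 0, 1, 0, 0, 0, 0, 0, 0, 1])

```text
clock: 3.68
eef_pos: [0.5538, -0.0093, 0.3122]
tool_rot: [0.756, 0.581, 0.184, 0.238]
ft_force: [-5.0, 0.7, 5.0]
grip_width: 0.0294
```

Run:
```python
from h import *
togo(*tgt(0,35,0)); o=bot.get_obs(); print(o['ft_torque'].round(2))
# waypoints: constant tilt; shifts in tool frame for successive q
R=Rt(35); q=np.linspace(0,1,11); 
for a,b in zip(q[:-1],q[1:]): print(round(b,2),(R.T@(knob(b)-knob(a))*1e3).round(2))
p,d=vision.camera("wrist"); im=p[:,:,::-1].copy(); cv2.imwrite("pics/wrist4.png",im)
```

```text
shift mm [ 0.5 -1.8 -0. ] rot deg [ 0.04 -0.28  0.23] ft [-5.   0.7  5. ] w 0.0294 t 3.6833
[ 0.18  0.9  -0.02]
0.1 [ -0.   -16.45   7.28]
0.2 [ -0.   -15.65   8.89]
0.3 [  0.   -14.68  10.4 ]
0.4 [  0.   -13.57  11.82]
0.5 [ -0.   -12.32  13.11]
0.6 [  0.   -10.95  14.28]
0.7 [-0.   -9.47 15.3 ]
0.8 [-0.   -7.9  16.17]
0.9 [-0.   -6.24 16.88]
1.0 [-0.   -4.53 17.41]
```

View pics/wrist4.png

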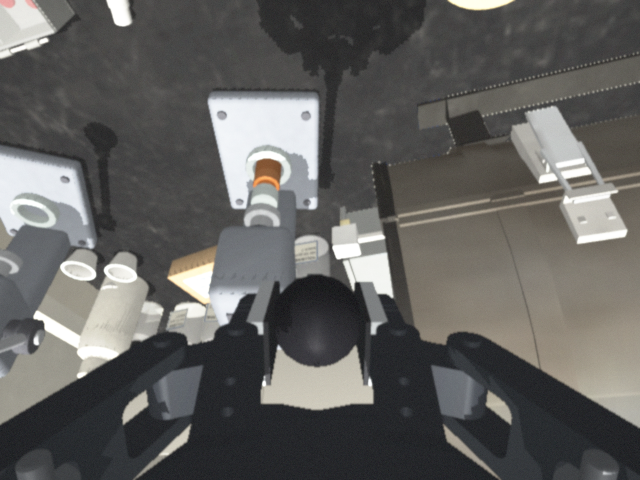

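The pads close on the ball symmetrically, with an opening of 29.4 mm. I'll pull a first short stretch and check that the ball stays put in the jaws.

Call:
drive_tool(steps=[0, -0.0082, 0.0036, 0, 0, 0, 1, 0, -0.0082, 0.0036, 0, 0, 0, 1, 0, -0.0078, 0.0044, 0, 0, 0, 1, 0, -0.0078, 0.0044, 0, 0, 0, 1, 0, 0, 0, 0, 0, 0, 1])

```text
clock: 4.15
eef_pos: [0.5377, -0.0049, 0.2809]
tool_rot: [0.756, 0.58, 0.185, 0.239]
ft_force: [-4.1, 1.0, 6.5]
grip_width: 0.0291
```

Run:
```python
from h import *
togo(*tgt(0.2,35,0)); o=bot.get_obs(); print(o['ft_torque'].round(2))
for n in("scene","wrist"):
    p,d=vision.camera(n); cv2.imwrite(f"pics/{n}5.png",p[:,:,::-1])
im=cv2.imread("pics/scene5.png")[120:320,140:340]; cv2.imwrite("pics/s5z.png",cv2.resize(im,(600,600)))
```

```text
shift mm [ 0.5 -2.3  0. ] rot deg [ 0.17 -0.3   0.18] ft [-4.1  1.   6.5] w 0.0291 t 4.15
[ 0.17  0.18 -0.2 ]
```

View pics/wrist5.png

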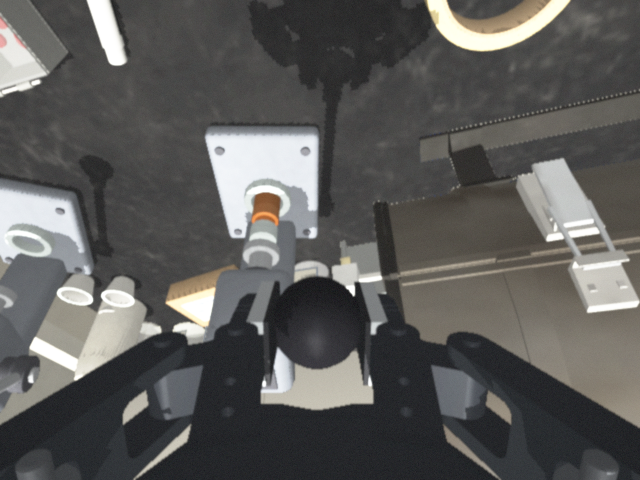

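View pics/s5z.png

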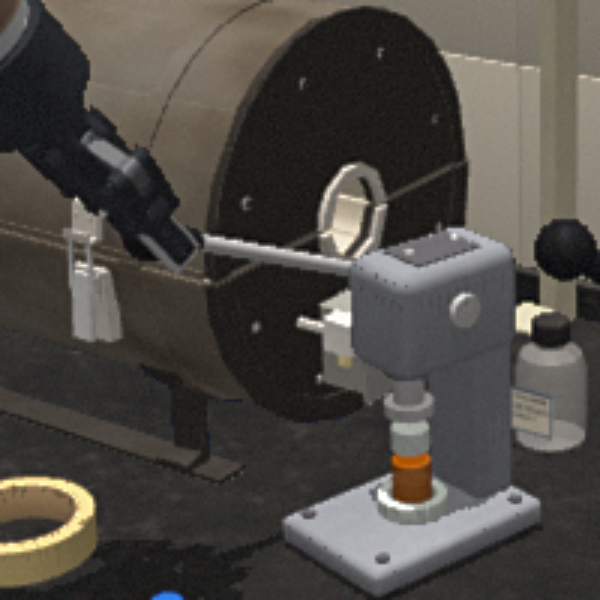

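The lever follows, and the ball has barely moved in the wrist view: now (317,322). Continuing down.

Call:
drive_tool(steps=[0, -0.0075, 0.0051, 0, 0, 0, 1, 0, -0.0073, 0.0053, 0, 0, 0, 1, 0, -0.0069, 0.0058, 0, 0, 0, 1, 0, -0.0067, 0.006, 0, 0, 0, 1, 0, -0.0063, 0.0064, 0, 0, 0, 1, 0, -0.006, 0.0067, 0, 0, 0, 1, 0, -0.0056, 0.007, 0, 0, 0, 1, 0, -0.0054, 0.0073, 0, 0, 0, 1])

```text
clock: 4.92
eef_pos: [0.5241, -0.0011, 0.2104]
tool_rot: [0.756, 0.581, 0.184, 0.238]
ft_force: [-8.8, 1.3, 10.0]
grip_width: 0.0293
```

Run:
```python
from h import *
togo(*tgt(0.6,35,0)); o=bot.get_obs(); print(o['ft_torque'].round(2),o['joint_pos'].round(2))
togo(*tgt(1.0,35,0))
```

```text
shift mm [ 0.4 -1.7  0. ] rot deg [ 0.06 -0.31  0.24] ft [-8.8  1.3 10. ] w 0.0293 t 4.9167
[0.2  0.6  0.09] [ 0.08  0.08 -0.63  0.28 -0.19  0.29]
shift mm [  0.2 -29.9  65.7] rot deg [ 0.06 -0.31  0.24] ft [-8.8  1.3 10. ] w 0.0293 t 4.9167
```

Call:
drive_tool(steps=[0, -0.0049, 0.0076, 0, 0, 0, 1, 0, -0.0046, 0.0077, 0, 0, 0, 1, 0, -0.0041, 0.008, 0, 0, 0, 1, 0, -0.0038, 0.0082, 0, 0, 0, 1, 0, -0.0033, 0.0084, 0, 0, 0, 1, 0, -0.0029, 0.0085, 0, 0, 0, 1, 0, -0.0024, 0.0087, 0, 0, 0, 1, 0, -0.0021, 0.0087, 0, 0, 0, 1])

```text
clock: 5.58
eef_pos: [0.5443, -0.0065, 0.1451]
tool_rot: [0.756, 0.577, 0.188, 0.244]
ft_force: [0.4, -5.3, 13.6]
grip_width: 0.0293
```

Run:
```python
from h import *
togo(*tgt(1.0,35,0)); o=bot.get_obs(); print(o['ft_torque'].round(2),o['joint_pos'].round(2))
```

```text
shift mm [ 0.3 -9.6  0.2] rot deg [ 0.89 -0.18 -0.01] ft [ 0.4 -5.3 13.6] w 0.0293 t 5.5833
[-0.57 -1.36 -0.85] [ 0.07  0.23 -0.69  0.06 -0.19  0.28]
```

Call:
drive_tool(steps=[0, 0, 0, 0, 0, 0, 1, 0, 0, 0, 0, 0, 0, 1, 0, 0, 0, 0, 0, 0, 1])

```text
clock: 5.83
eef_pos: [0.5444, -0.0066, 0.1453]
tool_rot: [0.756, 0.577, 0.188, 0.244]
ft_force: [1.1, -5.3, 11.3]
grip_width: 0.0292
```

Run:
```python
from h import *
togo(*tgt(1.0,35,0)); togo(*tgt(.95,35,0)); o=bot.get_obs(); print(o['ft_torque'].round(2),o['joint_pos'].round(3))
for n in("scene","wrist"):
    p,d=vision.camera(n); cv2.imwrite(f"pics/{n}6.png",p[:,:,::-1])
im=cv2.imread("pics/scene6.png")[120:320,140:340]; cv2.imwrite("pics/s6z.png",cv2.resize(im,(600,600)))
```

```text
shift mm [ 0.3 -9.8  0.2] rot deg [ 0.88 -0.2  -0.09] ft [ 1.1 -5.3 11.3] w 0.0292 t 5.8333
shift mm [ 0.3 -7.6 -8.5] rot deg [ 0.88 -0.2  -0.09] ft [ 1.1 -5.3 11.3] w 0.0292 t 5.8333
[-0.5  -1.27 -0.79] [ 0.068  0.229 -0.685  0.057 -0.191  0.277]
```

View pics/wrist6.png

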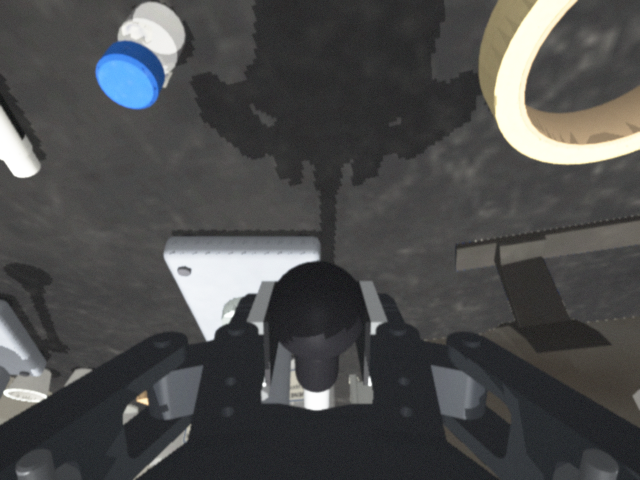

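View pics/s6z.png

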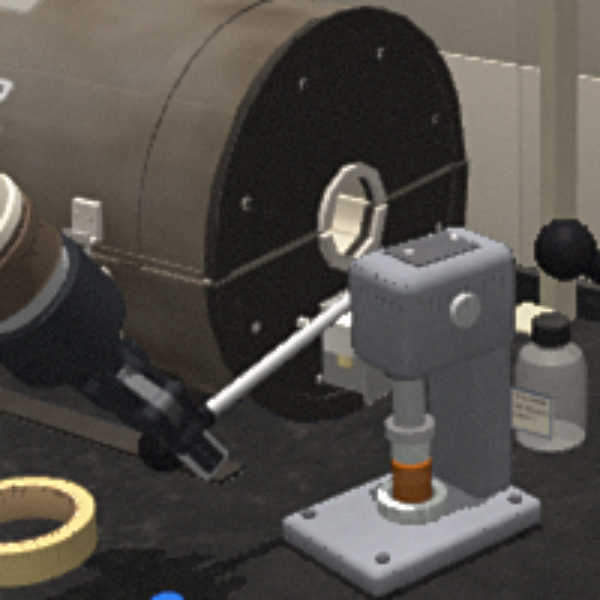

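```bash
python3 - <<'E'
from h import *
for q in(.85,.9,.95,1.0): print(q,knob(q).round(4),proj("scene",knob(q)).round(1),proj("wrist",knob(q)).round(1))
o=bot.get_obs(); R=Ro.from_quat(o['tool_rot']).as_matrix(); g=o['eef_pos']+.054*R[:,2]; print("grasp",g)
im=cv2.imread("pics/wrist6.png"); c=cv2.HoughCircles(cv2.cvtColor(im,cv2.COLOR_BGR2GRAY)[230:390,240:400],cv2.HOUGH_GRADIENT,1,80,param1=100,param2=12,minRadius=35,maxRadius=55)[0,0]+[240,230,0]; print(c)
# intersect wrist ray with knob plane y
a,dr=ray("wrist",c[:2]); s=((PIV-a)@Y)/(dr@Y); print("cam dist",np.linalg.norm(a-knob(1)), "ray at closest to knob(1):")
dr/=np.linalg.norm(dr)
for q in(.85,.9,.95,1.0):
  k=knob(q); r=a+dr*((k-a)@dr)-k; print(q,(r*1e3).round(1),np.linalg.norm(r))
E
python3 - <<'E'
import cv2
im=cv2.imread("pics/scene6.png")[225:305,150:250]; cv2.imwrite("pics/s6k.png",cv2.resize(im,(750,600),interpolation=cv2.INTER_CUBIC))
E
```

```text
0.85 [ 0.5584 -0.0101  0.1207] [[190.5 260.3]] [[317.  355.7]]
0.9 [ 0.5608 -0.0107  0.112 ] [[192.2 264.2]] [[316.8 331.5]]
0.95 [ 0.5636 -0.0115  0.1035] [[194.  267.9]] [[316.7 311.2]]
1.0 [ 0.5669 -0.0124  0.0952] [[196.  271.4]] [[316.6 294.2]]
grasp [ 0.57493389 -0.01474231  0.10167981]
[316.5 311.5  50. ]
cam dist 0.1348397571634162 ray at closest to knob(1):
0.85 [ -5.7   1.5 -11. ] 0.012453857237705014
0.9 [-2.8  0.7 -5.3] 0.006018295567765873
0.95 [ 0.  -0.1  0.1] 0.0001145561229479588
1.0 [ 2.7 -0.8  5.2] 0.005871333453972174
```

View pics/s6k.png

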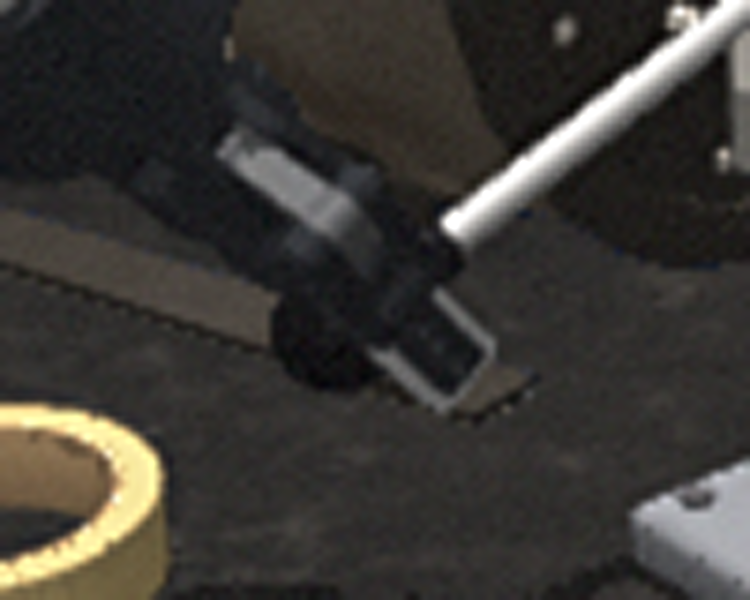

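The ball has slid about 9 mm sideways in the pads. Both views put the lever near 0.95 rad. I'll try a small straight-down move to see how the arm responds.

Call:
drive_tool(steps=[0, -0.0012, 0.0017, 0, 0, 0, 1, 0, -0.0012, 0.0017, 0, 0, 0, 1, 0, 0, 0, 0, 0, 0, 1])

```text
clock: 6.18
eef_pos: [0.5454, -0.0068, 0.1422]
tool_rot: [0.756, 0.576, 0.189, 0.245]
ft_force: [2.8, -6.0, 12.5]
grip_width: 0.0286
```

Run:
```python
from h import *
togo(*tgt(1.0,35,0)); o=bot.get_obs(); print(o['ft_torque'].round(2),o['joint_pos'].round(3),o['tau'].round(1))
R=Ro.from_quat(o['tool_rot']).as_matrix(); print("grasp",o['eef_pos']+.054*R[:,2])
p,d=vision.camera("wrist"); cv2.imwrite("pics/wrist7.png",p[:,:,::-1])
c=cv2.HoughCircles(cv2.cvtColor(p,cv2.COLOR_RGB2GRAY)[230:390,240:400],cv2.HOUGH_GRADIENT,1,80,param1=100,param2=12,minRadius=35,maxRadius=55)[0,0]+[240,230,0]; print(c)
for q in(.9,.95,1.0): print(q,proj("wrist",knob(q)))
p,d=vision.camera("scene"); cv2.imwrite("pics/scene7.png",p[:,:,::-1]);cv2.imwrite("pics/s7z.png",cv2.resize(p[::1,:,::-1][180:310,180:340],(800,650)[:2] and (738,600),interpolation=cv2.INTER_CUBIC))
```

```text
shift mm [ 0.3 -8.7 -2.9] rot deg [ 1.05 -0.18 -0.13] ft [ 2.8 -6.  12.5] w 0.0286 t 6.1833
[-0.73 -1.58 -0.79] [ 0.068  0.237 -0.689  0.042 -0.192  0.277] [  3.5 -23.8  12.2  -0.4   1.4  -0.5]
grasp [ 0.57609069 -0.01505592  0.09849382]
[316.5        308.5         47.79999924]
0.9 [[316.83453693 339.79251247]]
0.95 [[316.70070483 318.40218121]]
1.0 [[316.58660716 300.55257736]]
```

View pics/s7z.png

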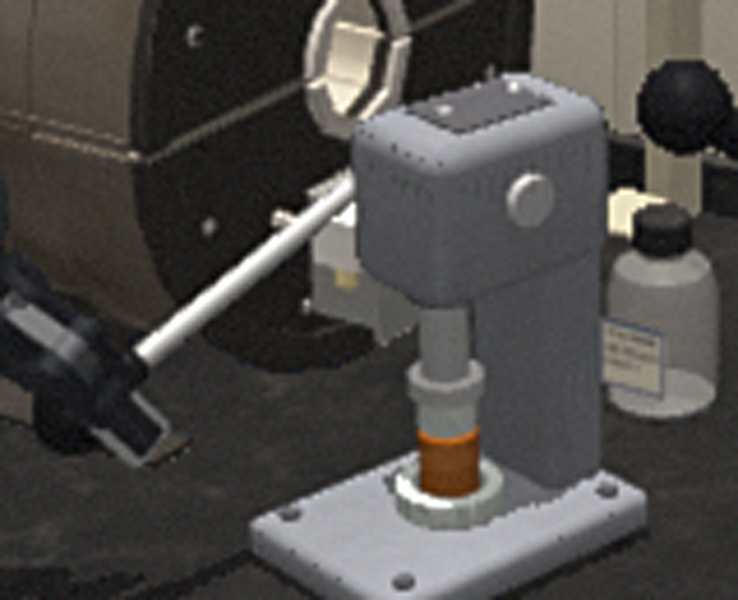

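The lever is now at about 0.975 rad, with the ram pressing on the cap. I'll add one more small push with a dwell so it reaches the stop.

Call:
drive_tool(steps=[0, -0.002, 0.001, 0, 0, 0, 1, 0, -0.002, 0.001, 0, 0, 0, 1, 0, 0, 0, 0, 0, 0, 1, 0, 0, 0, 0, 0, 0, 1, 0, 0, 0, 0, 0, 0, 1])

```text
clock: 6.7
eef_pos: [0.5457, -0.0069, 0.1405]
tool_rot: [0.756, 0.575, 0.191, 0.247]
ft_force: [6.6, -7.4, 14.6]
grip_width: 0.0291
```

```bash
cat > st.py <<'E'
from h import *
import sys
o=bot.get_obs(); R=Ro.from_quat(o['tool_rot']).as_matrix(); g=o['eef_pos']+.054*R[:,2]
p,d=vision.camera("wrist"); cv2.imwrite(f"pics/wrist{sys.argv[1]}.png",p[:,:,::-1])
c=cv2.HoughCircles(cv2.cvtColor(p,cv2.COLOR_RGB2GRAY)[230:390,240:400],cv2.HOUGH_GRADIENT,1,80,param1=100,param2=12,minRadius=35,maxRadius=55)[0,0]+[240,230,0]
qs=np.linspace(-.1,1.1,241); K=np.array([knob(q) for q in qs]); e=np.linalg.norm(proj("wrist",K)-c[:2],axis=1); i=e.argmin()
print("t",o['clock'],"circ",c.round(1),"q est",qs[i].round(3),"err px",e[i].round(1),"ball-grasp tool mm",(R.T@(K[i]-g)*1e3).round(1),"ft",o['ft_force'].round(1),o['ft_torque'].round(2),"w",round(float(o['grip_width']),4))
q=qs[i]; print("shift to follow centred",[(round(b,2),(Rt(35).T@(knob(b)-g)*1e3).round(1).tolist()) for b in(q,max(q-.1,0))])
E
python3 st.py 8
```

```text
t 6.7 circ [317.5 311.5  49.9] q est 0.98 err px 1.2 ball-grasp tool mm [ 0.1 -8.4 -8. ] ft [ 6.6 -7.4 14.6] [-1.16 -2.31 -0.93] w 0.0291
shift to follow centred [(np.float64(0.98), [0.1, -8.6, -7.8]), (np.float64(0.88), [0.1, -3.7, -25.1])]
```

Force rises without further travel, which means the stop. Easing up slowly with checks.

Call:
drive_tool(steps=[0, 0.0018, -0.007, 0, 0, 0, 1, 0, 0.002, -0.0069, 0, 0, 0, 1, 0, 0.0022, -0.0069, 0, 0, 0, 1, 0, 0.0024, -0.0068, 0, 0, 0, 1, 0, 0, 0, 0, 0, 0, 1])

```text
clock: 7.17
eef_pos: [0.5373, -0.0046, 0.1692]
tool_rot: [0.756, 0.575, 0.192, 0.248]
ft_force: [12.2, -8.9, 9.7]
grip_width: 0.0289
```

```bash
python3 st.py 9
```

```text
t 7.1667 circ [316.5 311.5  48.9] q est 0.81 err px 0.8 ball-grasp tool mm [ 0.1 -8.5 -8.7] ft [12.2 -8.9  9.7] [-1.14 -2.35 -0.9 ] w 0.0289
shift to follow centred [(np.float64(0.81), [0.1, -8.7, -8.4]), (np.float64(0.71), [0.1, -1.0, -24.7])]
```

Call:
drive_tool(steps=[0, 0.0042, -0.0065, 0, 0, 0, 1, 0, 0.0044, -0.0063, 0, 0, 0, 1, 0, 0.0045, -0.0062, 0, 0, 0, 1, 0, 0.0045, -0.006, 0, 0, 0, 1, 0, 0.0045, -0.0058, 0, 0, 0, 1, 0, 0, 0, 0, 0, 0, 1])

```text
clock: 7.72
eef_pos: [0.5281, -0.0021, 0.1983]
tool_rot: [0.755, 0.582, 0.183, 0.238]
ft_force: [-2.8, 0.8, 5.5]
grip_width: 0.029
```

```bash
python3 st.py 10
```

```text
t 7.7167 circ [317.5 339.5  48.9] q est 0.615 err px 0.9 ball-grasp tool mm [  0.1   0.3 -10.1] ft [-2.8  0.8  5.5] [-1.05  0.65  1.59] w 0.029
shift to follow centred [(np.float64(0.62), [0.1, 0.3, -10.1]), (np.float64(0.52), [0.1, 11.0, -24.5])]
```

The ball is re-centred sideways and 10 mm deeper in the pads, with forces low. Lever at about 0.61 rad; continuing.

Call:
drive_tool(steps=[0, 0.0044, -0.0057, 0, 0, 0, 1, 0, 0.0046, -0.0055, 0, 0, 0, 1, 0, 0.0049, -0.0053, 0, 0, 0, 1, 0, 0.0051, -0.005, 0, 0, 0, 1, 0, 0.0053, -0.0048, 0, 0, 0, 1, 0, 0, 0, 0, 0, 0, 1])

```text
clock: 8.27
eef_pos: [0.5286, -0.0024, 0.2298]
tool_rot: [0.756, 0.584, 0.18, 0.234]
ft_force: [-13.6, 4.2, 6.7]
grip_width: 0.0289
```

```bash
python3 st.py 11
python3 - <<'E'
from h import *
p,d=vision.camera("scene"); cv2.imwrite("pics/s11z.png",cv2.resize(p[:,:,::-1][150:310,160:340],(675,600),interpolation=cv2.INTER_CUBIC))
E
```

```text
t 8.2667 circ [317.5 345.5  50. ] q est 0.435 err px 0.9 ball-grasp tool mm [ 0.2  2.6 -9.7] ft [-13.6   4.2   6.7] [0.19 2.41 1.28] w 0.0289
shift to follow centred [(np.float64(0.44), [0.2, 2.7, -9.7]), (np.float64(0.34), [0.2, 15.9, -22.0])]
```

View pics/s11z.png

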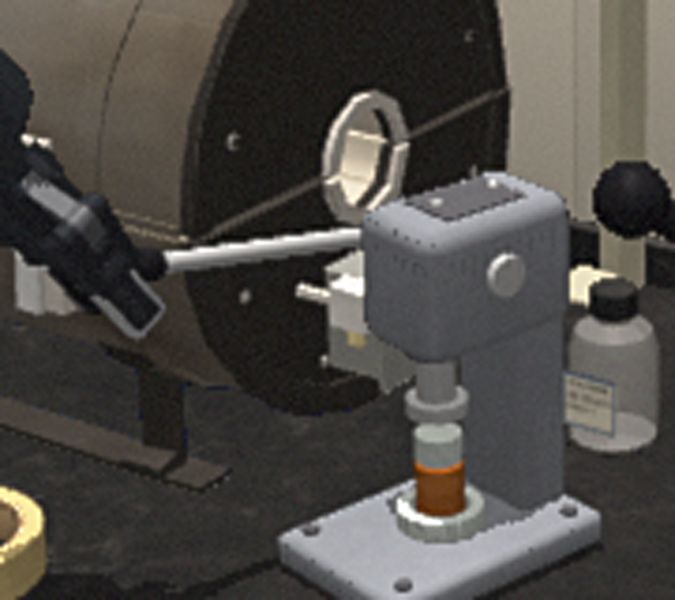

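View pics/wrist11.png

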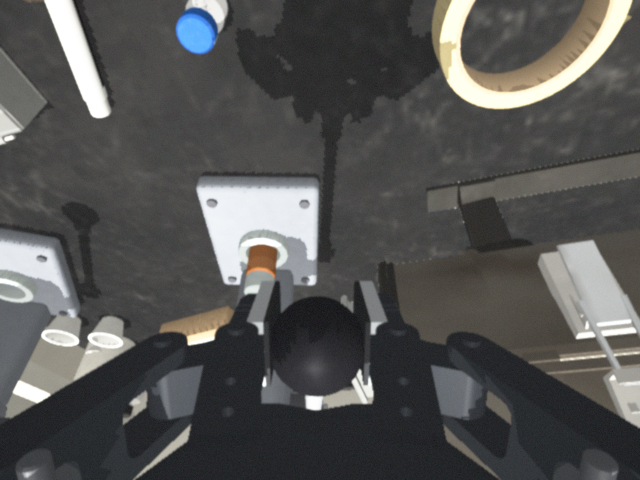

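Cap is visibly down. Torsion is building as the lever turns in the pads, so I'll turn the tool along with the lever for the rest of the way. Working out the rows.

Run:
```python
from h import *
o=bot.get_obs();R0=Ro.from_quat(o['tool_rot']).as_matrix(); print("tilt",np.degrees(np.arccos(-R0[2,2])))
th=35.; q=.435; b=np.array([0,.0025,.044])
for i in range(12):
    dq=.0363; R=Rt(th); R2=Rt(th-2.5); dk=knob(q-dq)-knob(q)
    s=R.T@(dk)+b-R.T@R2@b; print(i,round(q-dq,3),(s*1e3).round(1)); th-=2.5;q-=dq
```

```text
tilt 34.36197504285752
0 0.399 [ 0.   6.6 -4.7]
1 0.362 [-0.   6.5 -4.7]
2 0.326 [ 0.   6.5 -4.7]
3 0.29 [ 0.   6.4 -4.8]
4 0.254 [ 0.   6.4 -4.8]
5 0.217 [ 0.   6.4 -4.8]
6 0.181 [ 0.   6.3 -4.9]
7 0.145 [-0.   6.3 -4.9]
8 0.108 [-0.   6.3 -4.9]
9 0.072 [ 0.   6.2 -5. ]
10 0.036 [-0.   6.2 -5. ]
11 -0.001 [ 0.   6.2 -5. ]
```

Call:
drive_tool(steps=[0, 0.006, -0.0047, 3, 0, 0, 1, 0, 0.006, -0.0047, 3, 0, 0, 1, 0, 0.0063, -0.0047, 3, 0, 0, 1, 0, 0.0063, -0.0047, 3, 0, 0, 1, 0, 0, 0, 0, 0, 0, 1])

```text
clock: 8.78
eef_pos: [0.544, -0.0065, 0.2627]
tool_rot: [0.777, 0.598, 0.121, 0.156]
ft_force: [-6.7, 1.5, 6.7]
grip_width: 0.029
```

```bash
python3 st.py 12
```

```text
t 8.7833 circ [317.5 342.5  48.9] q est 0.275 err px 0.9 ball-grasp tool mm [  0.2   1.1 -10.2] ft [-6.7  1.5  6.7] [-0.55  1.17  1.72] w 0.029
shift to follow centred [(np.float64(0.28), [0.1, 3.3, -9.7]), (np.float64(0.18), [0.1, 18.2, -19.7])]
```

Good, forces are dropping. Continuing to about 0.06 rad.

Call:
drive_tool(steps=[0, 0.0062, -0.0048, 2.5, 0, 0, 1, 0, 0.0063, -0.0048, 2.5, 0, 0, 1, 0, 0.0063, -0.0048, 2.5, 0, 0, 1, 0, 0.0063, -0.0049, 2.5, 0, 0, 1, 0, 0.0063, -0.0049, 2.5, 0, 0, 1, 0, 0, 0, 0, 0, 0, 1, 0, 0, 0, 0, 0, 0, 1])

```text
clock: 9.42
eef_pos: [0.5644, -0.0122, 0.294]
tool_rot: [0.791, 0.605, 0.055, 0.07]
ft_force: [-5.5, 4.7, 6.8]
grip_width: 0.029
```

```bash
python3 st.py 13
```

```text
t 9.4167 circ [316.5 348.5  50. ] q est 0.09 err px 1.4 ball-grasp tool mm [  0.3   2.7 -12. ] ft [-5.5  4.7  6.8] [ 0.62  1.13 -1.61] w 0.029
shift to follow centred [(np.float64(0.09), [0.3, 7.5, -9.8]), (0, [0.3, 22.3, -16.2])]
```

Call:
drive_tool(steps=[0, 0.005, -0.0042, 2, 0, 0, 1, 0, 0.005, -0.0042, 2, 0, 0, 1, 0, 0.0025, -0.0022, 1, 0, 0, 1, 0, 0, 0, 0, 0, 0, 1, 0, 0, 0, 0, 0, 0, 1])

```text
clock: 9.88
eef_pos: [0.5739, -0.0147, 0.3068]
tool_rot: [0.792, 0.609, 0.028, 0.036]
ft_force: [-15.4, 5.0, 12.2]
grip_width: 0.0289
```

```bash
python3 st.py 14
```

```text
t 9.8833 circ [315.5 351.5  49.9] q est 0.005 err px 1.7 ball-grasp tool mm [  0.3   4.5 -12.9] ft [-15.4   5.   12.2] [0.96 2.15 1.83] w 0.0289
shift to follow centred [(np.float64(0.01), [0.3, 10.3, -9.0]), (0, [0.3, 11.2, -9.3])]
```

The force is mostly along the rod, meaning the tool is pushing the knob toward the pivot. I'll relieve that, then nudge along the tangent to confirm the upper stop.

Call:
drive_tool(steps=[0, -0.0015, -0.001, 0, 0, 0, 1, 0, -0.0015, -0.0013, 0, 0, 0, 1, 0, 0.0005, -0.001, 0, 0, 0, 1, 0, 0, 0, 0, 0, 0, 1])

```text
clock: 10.27
eef_pos: [0.5733, -0.0146, 0.3092]
tool_rot: [0.793, 0.608, 0.03, 0.038]
ft_force: [13.9, -0.8, -15.9]
grip_width: 0.0291
```

```bash
python3 st.py 15
python3 - <<'E'
from h import *
f=bot.get_obs()['ft_force']; a=np.radians(34); print("tangent up",f@(np.sin(a)*X+np.cos(a)*Z),"radial out",f@(-np.cos(a)*X+np.sin(a)*Z),"lat",f@Y)
E
```

```text
t 10.2667 circ [316.5 353.5  47.8] q est -0.005 err px 1.1 ball-grasp tool mm [  0.3   5.8 -11.8] ft [ 13.9  -0.8 -15.9] [ 0.15 -3.58  0.68] w 0.0291
shift to follow centred [(np.float64(-0.0), [0.3, 10.9, -7.4]), (0, [0.3, 10.1, -7.1])]
tangent up -3.385479332591667 radial out -23.914288184364505 lat 3.389593218585032
```

Now pulling up slightly against the stop (−3 N tangential), so the lever is at rest. I'll relieve the radial load halfway, then open gradually.

Call:
drive_tool(steps=[0, 0.0016, 0.0011, 0, 0, 0, 1, 0, 0, 0, 0, 0, 0, 1, 0, 0, 0, 0, 0, 0, 1])

```text
clock: 10.57
eef_pos: [0.5731, -0.0145, 0.3084]
tool_rot: [0.792, 0.608, 0.029, 0.036]
ft_force: [-13.4, 3.8, 18.6]
grip_width: 0.0296
```

```bash
python3 st.py 16
python3 - <<'E'
from h import *
f=bot.get_obs()['ft_force']; a=np.radians(34); print("tangent up",f@(np.sin(a)*X+np.cos(a)*Z),"radial out",f@(-np.cos(a)*X+np.sin(a)*Z),"lat",f@Y)
p,d=vision.camera("scene"); cv2.imwrite("pics/s16z.png",cv2.resize(p[:,:,::-1][140:320,160:340],(600,600),interpolation=cv2.INTER_CUBIC))
E
```

```text
t 10.5667 circ [316.5 354.5  48.9] q est 0.0 err px 0.5 ball-grasp tool mm [  0.3   5.7 -11.9] ft [-13.4   3.8  18.6] [ 0.24  2.87 -0.42] w 0.0296
shift to follow centred [(np.float64(0.0), [0.3, 10.8, -7.5]), (0, [0.3, 10.8, -7.5])]
tangent up 7.782425074971996 radial out 23.078454640664866 lat -1.0029097218700223
```

View pics/s16z.png

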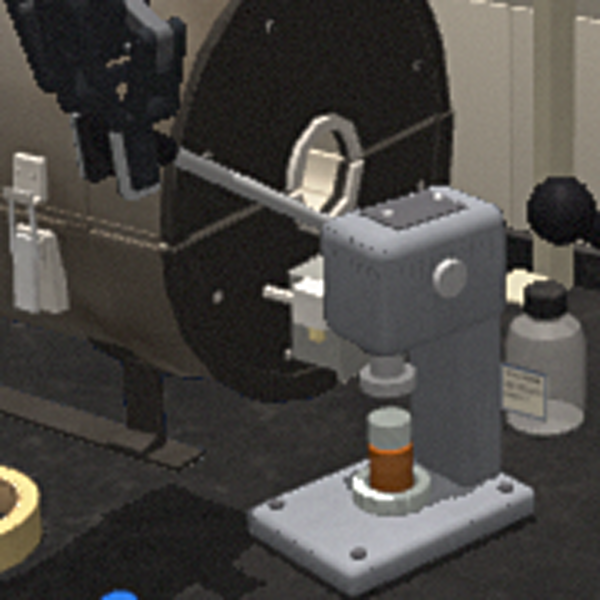

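The cap is seated: no gap above the brown glass, and the ram foot is well clear. Halving the residual, then opening.

Call:
drive_tool(steps=[0, -0.0006, -0.0009, 0, 0, 0, 1, 0, 0, 0, 0, 0, 0, 1])

```text
clock: 10.83
eef_pos: [0.5733, -0.0146, 0.3092]
tool_rot: [0.792, 0.608, 0.029, 0.037]
ft_force: [0.2, 0.7, -10.4]
grip_width: 0.029
```

Run:
```python
from h import *
f=bot.get_obs()['ft_force']; a=np.radians(34); print("tangent up",f@(np.sin(a)*X+np.cos(a)*Z),"radial out",f@(-np.cos(a)*X+np.sin(a)*Z),"lat",f@Y)
```

```text
tangent up -8.633462214807203 radial out -5.827218723822753 lat 0.6902042730616713
```

Call:
drive_tool(steps=[0, 0, 0, 0, 0, 0, 0.4, 0, 0, 0, 0, 0, 0, 0, 0, 0, 0, 0, 0, 0, -0.5, 0, 0, 0, 0, 0, 0, -1, 0, 0, 0, 0, 0, 0, -1, 0, 0, 0, 0, 0, 0, -1])

```text
clock: 11.33
eef_pos: [0.5741, -0.015, 0.3084]
tool_rot: [0.792, 0.608, 0.029, 0.037]
ft_force: [0.4, -1.0, 0.3]
grip_width: 0.0851
```

Run:
```python
from h import *
togo(*tgt(0,5,0))
p,d=vision.camera("wrist"); cv2.imwrite("pics/wrist17.png",p[:,:,::-1])
```

```text
shift mm [  0.6   4.9 -12. ] rot deg [ 0.43 -0.08  0.33] ft [ 0.4 -1.   0.3] w 0.0851 t 11.3333
```

View pics/wrist17.png

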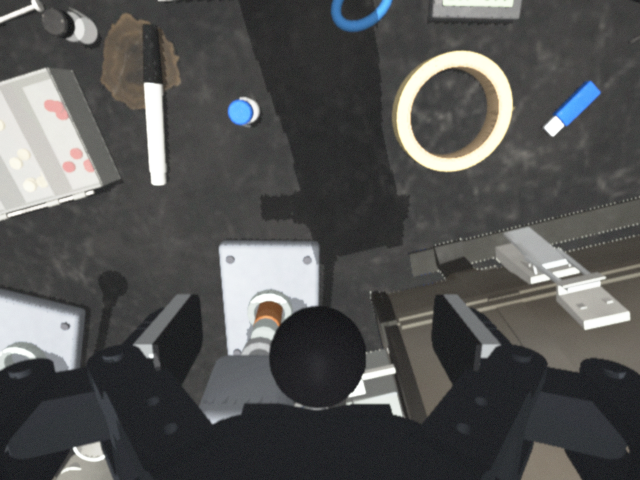

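Jaws are open and clear of the ball at (318,357), with zero force. Withdrawing straight back along the fingers.

Call:
drive_tool(steps=[0, -0.002, -0.015, 0, 0, 0, -1, 0, -0.002, -0.02, 0, 0, 0, -1, 0, -0.004, -0.025, 0, 0, 0, -1, 0, -0.01, -0.025, 0, 0, 0, -1, 0, -0.015, -0.025, 0, 0, 0, -1, 0, -0.02, -0.02, 0, 0, 0, -1, 0, -0.02, -0.01, 0, 0, 0, -1, 0, 0, 0, 0, 0, 0, -1])

```text
clock: 12.05
eef_pos: [0.4889, 0.0078, 0.4451]
tool_rot: [0.792, 0.609, 0.032, 0.039]
ft_force: [-0.0, -0.2, 0.4]
grip_width: 0.0858
```

Run:
```python
from h import *
o=bot.get_obs(); print(o['clock'],o['eef_pos'],o['ft_force'],np.abs(o['joint_vel']).max())
print(proj("scene",knob(0)))
for n in("scene","top"):
    p,d=vision.camera(n); cv2.imwrite(f"pics/{n}18.png",p[:,:,::-1])
a=cv2.imread("pics/scene0.png")[150:320,170:340]; b=cv2.imread("pics/scene18.png")[150:320,170:340]
cv2.imwrite("pics/cmp.png",cv2.resize(np.hstack([a,b]),(800,400),interpolation=cv2.INTER_CUBIC))
```

```text
12.05 [0.48886896 0.00777761 0.44507317] [-0.03481667 -0.16656467  0.38197131] 0.06732649840516647
[[195.23320514 178.59932817]]
```

View pics/cmp.png

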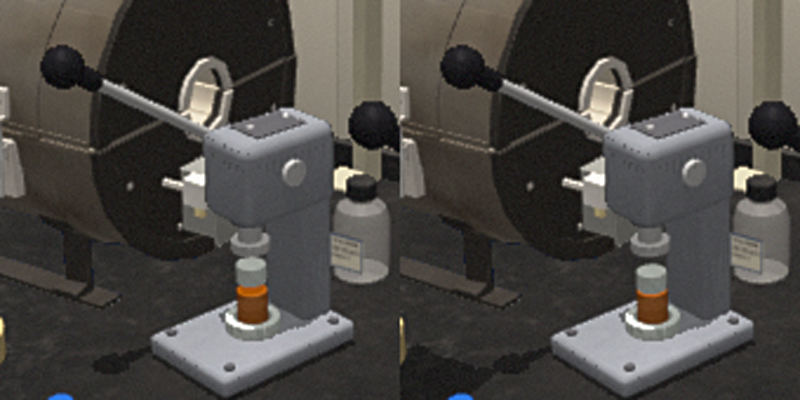

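Before (left) and after (right): the lever is back at the same rest position, the cap top has dropped by about 7 zoomed px (6–7 mm), and the vial is upright in its nest. The spare press has not changed. Handing in.

```bash
python3 -c "
from workcell import job_done
print(job_done())"
```

```text
the job is handed in; nothing more can be done
None
```

I pressed the cap home in the loaded (left) press, eased its lever back up to rest and let go there, then handed the job in at about 12 s. There was no verdict from the system, so what follows rests on my own measurements.

- **Downstroke:** I gripped the ball knob and pulled the lever down. The wrist camera put it at about 0.98 rad, and the force rose without further travel, so I took that as the stop. I held it there for well over 0.2 s.
- **Return:** I eased it up in small steps at about 0.5 rad/s, turning the tool with the lever over the second half. I opened the jaws only once I was pulling lightly against the upper stop.
- **Last checks:**
  - The lever is at the same pixels as at the start.
  - The cap sits on the vial's shoulder, roughly 6–7 mm lower by eye in the picture.
  - The vial stands upright in its nest.
  - The empty press looks unchanged.
  - The gripper is clear, with about zero force.
- **What did not go as planned:** near the bottom the ball slid about 9 mm sideways and 8 mm deeper in the pads. It came back to centre sideways on the way up, and I never lost hold. Twisting and friction loads showed up to about 24 N at the wrist (limit 120 N) in the readings I took.

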